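Load a ceramic-ball bed and inspect it under the loupe

ROBOT

A 6-joint arm with a two-finger parallel gripper is mounted at the origin on the work surface. World frame = base frame: x ahead of the robot, y to its left, z up, the work surface at z = 0. Lengths are in mm, angles in rad, forces in N, time in s.
With the tool pointing down it reaches from about 300 to 1000 mm from the base axis. Payload 5.1 kg.
Tool frame: the origin (TCP) lies between the finger pads; the fingertips stand env.tips_ahead ahead of it and the grasp point (between the pads) lies 5 mm behind it (env.tips_ahead is the distance from the TCP to the fingertips, in mm); z points along the fingers, y is the line along which they close (so a half turn about z gives the same grasp; the last joint's range is limited). The gripper opens to 95 mm and grips with 3 to 60 N. Pads are 20 mm wide; open, the fingers measure 119 mm over their backs; the gripper's body (75 mm by 180 mm) begins 59 mm behind the grasp point.
Start: joints at [-1.362, 0.124, 1.65, -0, 1.367, -0.083], TCP at [186.957, -622.52, 228.656] pointing down, gripper open.
Joint ranges: [-2.61, 2.61], [-1.02, 2.33], [0.03, 2.71], [-1.35, 4.49], [0.32, 2.68], [-2.91, 2.91]. Speed limits (rad/s): [2.57, 2.57, 3.14, 3.14, 3.14, 3.14].

INTERFACE

Orientations are given as [roll, pitch, yaw] about the fixed x, y, z axes, in that order (R = Rz(yaw) Ry(pitch) Rx(roll)).
In Python, from workcell import env gives the robot as it stands. The module is installed in compiled form; this text tells all that it offers.
- The arm moves only by the shell command python3 -m crank 'ROWS' [FORCE]. ROWS is a JSON list of rows, 1 to 10 of them, each of 7 numbers: the finger opening in mm, then dx, dy, dz in mm, then a rotation vector rx, ry, rz in rad; each row is the pose to reach, as a shift and turn from the pose commanded when the command began, along the tool's axes at that moment; what a row does not reach only later rows make up. A row lasts 1/10 s, in which the tool goes at most 50 mm and 0.15 rad, less where a joint would pass 70% of its speed; a pose out of reach is approached as far as the arm can. The fingers move at their own pace and stop on an object; FORCE is the grip in N (left out, the last holds). Time passes only in rows, so rows that do not move let the fingers close. It prints the time, the measured TCP pose, the force, the opening and the grip force at its end.
- env.state(): the state, without advancing time (a new reading comes with each control period).
- env.grab_frame(name): name is "scene" or "side" or "wrist"; returns a dict with "image" (400x640x3 uint8, blue, green, red), "K" (3x3 intrinsics, pixels), "rvec" (rotation vector, rad) and "tvec" (3), from world to camera coordinates, as OpenCV has them. Camera axes: x right, y down, z forward; pixel columns grow to the right and rows downward; lengths in mm; the calibration is good to about 2 mm. The wrist camera is an equidistant fisheye: a pixel r from the principal point sees the ray r / f radians off the axis. A picture is of the moment at which its call begins. There is no depth.
- env.sign_off(): hands the job in; it is judged then, once.
The state is a dict: "clock": time; "q": joint angles; "qd": joint speeds; "tau": joint torques, N m; "eef_pos": TCP position; "tcp_rot": TCP orientation; "force": force on the tool from outside, world axes, zero at the start; "wrist_torque": the same for the moment, N m; "gripper_width": finger opening in mm; "grip_force": force on a finger pad.
Only numpy, scipy, OpenCV 4.12 (cv2) and the standard library are available. Lean on these libraries where they do the work, as an engineer would, in place of code of your own. Each camera call takes 0.05 s, during which the arm holds its last target. There are 200 camera calls.

TASK

Tip all five ceramic balls out of the scoop through the blue funnel into the glass tube, without touching the balls, and set the empty scoop back upright on the bench. Then take the loupe by its handle to inspect the bed: hold it level and still, clear of the stand, straight above the middle of the funnel, with the lens at its focal height, marked by the red collar on the stand's rod. Finish while holding it there; leave the red collar and the other things on the bench where they are.

Things in the scene. Friction and masses are not known exactly. Their poses are not given: they have to be found in the camera images.
- stand: fixed retort stand. Origin on the bench right under the upright axis of tube and funnel; x points to its steel rod (13 mm thick, 462 high), 130 mm from that axis, on the side away from the robot. Base plate x -60..160, y -60..60, 12 mm high. Clamped glass tube: 47 mm inside, rim 102 mm above the bench. Bosses on the rod at 72 and 129 mm height reach 20 mm out, thumbscrews 40 mm to +y
- funnel_mouth (a point): centre of the blue powder funnel's mouth, at rim height, 150 mm above the bench; mouth 112 mm inside diameter, cone down to a stem of 38 mm inside that ends inside the glass tube 86 mm above the bench. The funnel is fixed and upright
- tube_floor (a point): centre of the glass tube's inner floor, 16 mm above the bench, straight below the funnel mouth
- focus_mark (a point): centre of the red stop collar on the stand's rod (30 mm diameter, 12 mm high, clamped on the rod with a brass thumbscrew on its far side): the middle of its height marks the loupe's working height, 190 to 240 mm above the bench
- scoop: loose aluminium scoop (0.12 kg) holding the balls: trough 94 x 57 x 38 mm, black handle 14 wide (y), 20 high, x -44..-148. Origin under the trough; x points from handle to open nose, z up. Floor 2.5 thick, flat for x -43..15, then rising 15 degrees to the nose at x = 49: the balls stay in while it is within 10 degrees of level and roll out over the nose when it is dipped 35 to 55 degrees
- scoop_grip (a point): middle of the place to grip the scoop's handle, at x = -90 mm, 26 mm above the scoop's underside; fingers close across the handle, along the scoop's y
- scoop_lip (a point): middle of the nose edge over which the balls leave, at x = 49 mm, 11.5 mm above the scoop's underside
- ball1_center (a point): centre of one of the five reddish-brown ceramic balls (17 mm diameter, 10 g), lying in the scoop at the start
- ball2_center (a point): centre of one of the five reddish-brown ceramic balls (17 mm diameter, 10 g), lying in the scoop at the start
- ball3_center (a point): centre of one of the five reddish-brown ceramic balls (17 mm diameter, 10 g), lying in the scoop at the start
- ball4_center (a point): centre of one of the five reddish-brown ceramic balls (17 mm diameter, 10 g), lying in the scoop at the start
- ball5_center (a point): centre of one of the five reddish-brown ceramic balls (17 mm diameter, 10 g), lying in the scoop at the start
- loupe: loose reading lens (0.15 kg) lying flat on the bench: steel-rimmed round lens, 76 mm outside diameter, 14 mm thick, with a straight black handle 15 mm wide (y), 20 mm high. Origin under the lens centre, on the bench while it lies; x points from the handle to the lens, z up; handle from x = -48 to -152 mm
- loupe_grip (a point): middle of the place to grip the loupe's handle, at x = -85 mm, 10 mm above its underside; fingers close across it, along the loupe's y
- lens (a point): centre of the lens, 7 mm above the loupe's underside
- beaker: bystander: glass beaker, 68 mm diameter, 85 high, origin under its centre
- reagent: bystander: amber bottle with blue cap, 64 mm diameter, 140 high, origin under its centre
- jar: bystander: white jar, 52 mm diameter, 55 high, origin under its centre
- dish: bystander: low glass dish, 90 mm diameter, 14 high, origin under its centre
- spatula: bystander: steel spatula, 170 mm long, lying flat, origin under its middle
Things that resemble listed ones, but are neither listed nor needed, are in the scene too. There is more than one size of the scoop; the one meant has the size given above.

How it is judged:
By the outcome, as a careful person would: the job done as asked, in the order asked, and still so for the second after the job is handed in, while the arm keeps its last pose, push and grip.
It also fails if it takes over 72 s, if anything falls off the work surface, if the arm or the gripper's body presses on something with over 40 N, if the wrist force passes 120 N, or if a joint passes its speed limit or range.

## Working session

There is one attempt and no reset: what is moved stays moved. The work goes in short steps, Python scripts to look and compute and a shell command to move; the robot and the scene stay as the last step left them, time stands still between calls to the robot, and variables do not carry over. Pictures are saved under pics/ and viewed, at most 10 in all, crops included, and the job is handed in when it is done.

```bash
mkdir -p pics; cat > h.py <<'E'
import numpy as np, cv2, pickle
from workcell import env
def grab(n,f):
    d=env.grab_frame(n); pickle.dump(d,open(f'pics/{f}.pkl','wb')); cv2.imwrite(f'pics/{f}.png',d['image']); return d
def load(f): return pickle.load(open(f'pics/{f}.pkl','rb'))
def ray(d,u,v,fish=False):
    R=cv2.Rodrigues(np.array(d['rvec'],float))[0]; t=np.array(d['tvec'],float).ravel(); K=np.array(d['K'])
    x=np.array([(u-K[0,2])/K[0,0],(v-K[1,2])/K[1,1]])
    if fish:
        r=np.hypot(*x); c=np.array([*(x/r*np.sin(r)),np.cos(r)])
    else: c=np.array([*x,1])
    w=R.T@c; return -R.T@t, w/np.linalg.norm(w)
def onz(d,u,v,z,fish=False):
    o,w=ray(d,u,v,fish); return (o+w*(z-o[2])/w[2]).round(1)
def proj(d,P):
    return cv2.projectPoints(np.array(P,float).reshape(-1,1,3),np.array(d['rvec'],float),np.array(d['tvec'],float),np.array(d['K']),None)[0].reshape(-1,2).round(1)
def tri(*obs):
    A=np.zeros((3,3));b=np.zeros(3)
    for o,w in obs:
        M=np.eye(3)-np.outer(w,w);A+=M;b+=M@o
    return np.linalg.solve(A,b).round(1)
E
python3 - <<'E'
from h import *
for n in ('scene','side'):
    d=grab(n,n+'0'); print(n,ray(d,320,200),d['K'][0,0])
print(env.tips_ahead,env.state())
a=cv2.imread('pics/scene0.png');b=cv2.imread('pics/side0.png')
E
```

```text
scene (array([1238.15041497, -317.27223023, 1031.96186956]), array([-0.61249465,  0.26691405, -0.74404785])) 413.5166664135515
side (array([-154.12467286,  785.79673804, 1195.62110028]), array([ 0.42125476, -0.54023498, -0.72848514])) 420.3520302426536
14.0 {'clock': 0.1, 'q': array([-1.36161136e+00,  1.24406844e-01,  1.65152846e+00,  1.01582676e-05,
        1.36749127e+00, -8.26096767e-02]), 'qd': array([ 5.73026418e-05, -2.85564122e-03, -2.27634387e-03, -1.85436328e-03,
        1.74968513e-03, -1.60617203e-03]), 'tau': array([ 4.54819228e-04, -4.18885624e+01, -3.61097538e+01,  7.77310040e-02,
        4.61357203e-02, -6.25404573e-05]), 'eef_pos': array([ 186.84069602, -621.99368909,  227.53663516]), 'tcp_rot': array([-3.13976581e+00, -1.61238670e-04,  2.91792440e-01]), 'force': array([0.33407561, 0.46068706, 0.22403174]), 'wrist_torque': array([ 0.0457332 , -0.04429341, -0.0314013 ]), 'grip_force': 0.0, 'gripper_width': 95.42420991878166}
```

View pics/scene0.png

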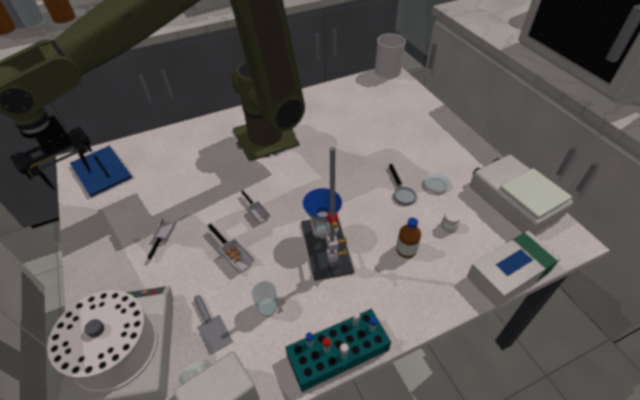

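View pics/side0.png

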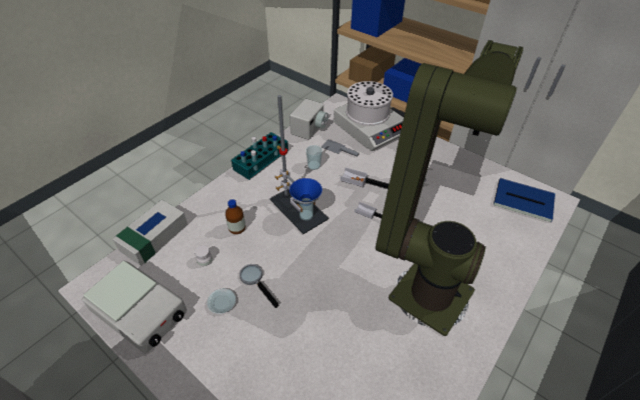

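The scene view shows four scoop-like things: at (232,248) holding balls, an empty one at (256,208), a grey one at (211,323), and one at (160,237). The one with the reddish balls fits. The loupe is at (402,190) beside the dish at (436,184). The funnel is at (322,203) and the red collar near (332,218). Next is an enlarged crop to confirm these.

```bash
python3 - <<'E'
from h import *
a=cv2.imread('pics/scene0.png');b=cv2.imread('pics/side0.png')
f=lambda im,x,y,w,h:cv2.resize(im[y:y+h,x:x+w],(400,300),interpolation=cv2.INTER_CUBIC)
cv2.imwrite('pics/c1.png',np.vstack([np.hstack([f(a,195,185,100,75+15-15),f(a,290,165,100*1,75)]),np.hstack([f(a,370,150,100,75),f(b,225,245,100,75)])]))
cv2.imwrite('pics/c2.png',np.vstack([np.hstack([f(b,330,155,80,60),f(b,250,140,100,75)]),np.hstack([f(a,200,215,60,60*3//4+0),f(a,180,185,80,60)])]))
E
```

```text
(no output)
```

View pics/c1.png

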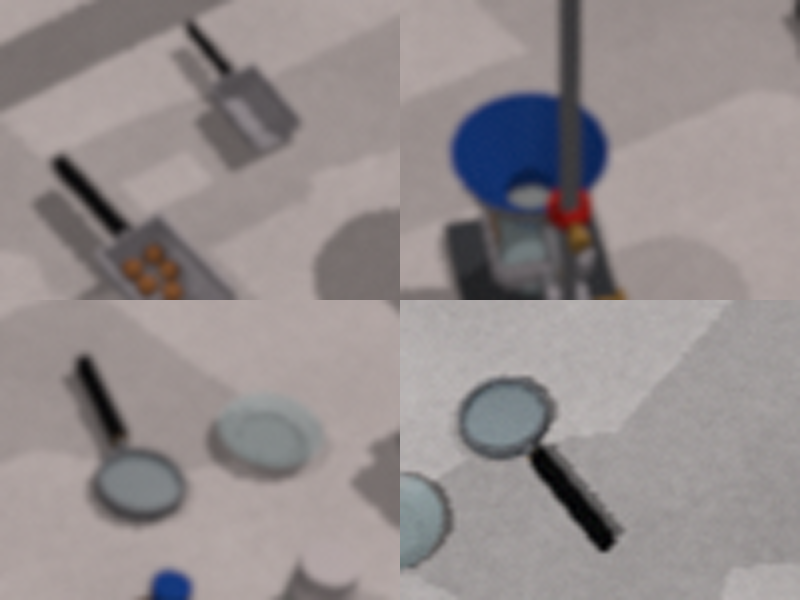

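View pics/c2.png

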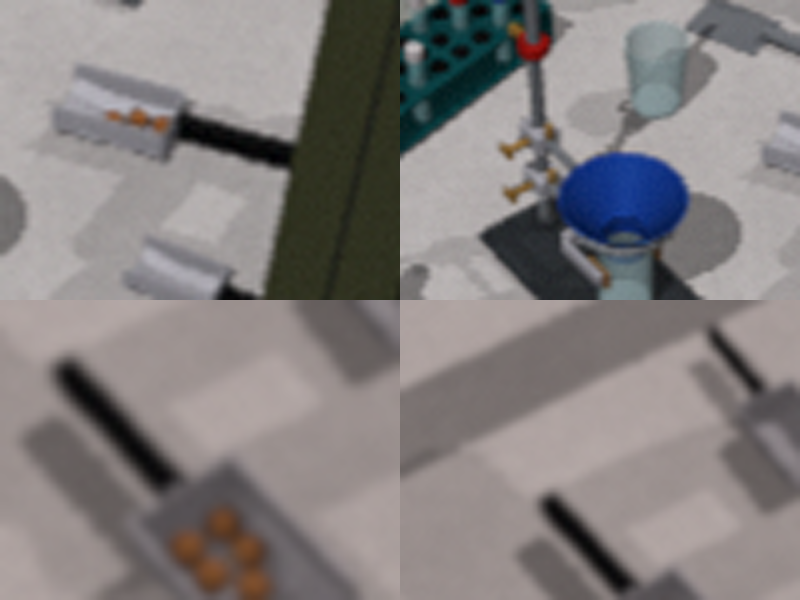

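```bash
python3 - <<'E'
from h import *
s=load('scene0');d=load('side0')
print('funnel',tri(ray(s,322.5,202.5),ray(d,306,189.5)),onz(s,322.5,202.5,150),onz(d,306,189.5,150))
print('collar',tri(ray(s,332.5,217),ray(d,283.3,151.3)))
print('lens',onz(s,405,196.2,10),onz(d,251.5,274.5,10))
print('lh end',onz(s,390.5,164.2,15),onz(d,277.5,305,15),'root',onz(s,400,184.5,15),onz(d,259.5,283,15))
print('scoop h end',onz(s,209.8,224.8,36),'root',onz(s,226.3,242.8,36),onz(d,366,180,30))
# blob fits
for n,f in(('s',s),('d',d)):
    im=f['image'].astype(int);B,G,R=im[...,0],im[...,1],im[...,2]
    for nm,m in(('blue',(B>2*R)&(B>60)&(B>1.5*G)),('red',(R>120)&(R>2.2*G)&(R>2*B)),('ball',(R>90)&(R>1.3*G)&(R>1.5*B)&(G>B+5)),('black',im.max(2)<40)):
        k,l,st,c=cv2.connectedComponentsWithStats(m.astype(np.uint8))
        for i in range(1,k):
            if 8<st[i,4]<1500 and not(nm=='black' and st[i,4]<40):print(n,nm,st[i],c[i].round(1))
E
```

```text
funnel [521.6   1.4 148.2] [523.9   1.5 150. ] [519.9   1.8 150. ]
collar [647.9 -28.  236.1]
lens [505.1 311.5  10. ] [496.7 314.5  10. ]
lh end [355.1 345.8  15. ] [351.7 344.9  15. ] root [455.6 322.4  15. ] [450.7 323.2  15. ]
scoop h end [ 363.  -309.8   36. ] root [ 451.9 -283.1   36. ] [ 445.7 -279.8   30. ]
s blue [  72  147   58   48 1428] [100.3 170.6]
s blue [303 189  27  28 559] [317.  201.4]
s blue [335 194   6  17  81] [337.1 202.1]
s blue [409 218   8  10  66] [412.3 222.5]
s blue [498 251  33  23 383] [513.8 262.2]
s blue [369 317   8   8  53] [372.7 320.6]
s blue [306 333   7   8  40] [309.2 336.6]
s red [332 214   5   7  14] [334.6 217.6]
s red [324 339   6   6  29] [326.4 341.3]
s ball [331 219   6   7  26] [333.8 222. ]
s ball [339 239   7   3  18] [342.3 240.2]
s ball [232 246   3   4  11] [232.9 247.6]
s ball [226 250  15  10  82] [233.2 254.3]
s ball [339 251   7   4  17] [342.4 252.4]
s black [52 41 13 15 56] [57.4 48.7]
s black [  0  47  45  24 472] [25.6 59.3]
s black [390 165  10  19  57] [394.4 174.5]
s black [ 31 217  27  11  97] [ 44.6 222.1]
s black [20
[... 1142 characters left out ...]
[330   0  10  95 445] [334.5  44.9]
d black [243  70  13  14  63] [249.2  76.6]
d black [414  97  11  40  67] [419.  116.7]
d black [198  98  17  11  58] [204.8 102.7]
d black [257 153  17  15  77] [265.4 159.8]
d black [394 162  15  57  77] [400.9 189.5]
d black [366 178  23  11  98] [377.  183.1]
d black [507 193  37  12  63] [525.9 198.5]
d black [  0 211  19  15 111] [  6.1 216.5]
d black [612 212  28  21 285] [627.3 221.7]
d black [ 432  222   43   33 1056] [452.9 238. ]
d black [428 227   9  34  73] [431.3 247.7]
d black [140 243  15  19 159] [147.  251.5]
d black [258 282  20  25 130] [267.5 294.1]
d black [173 310  11  12  85] [177.9 315.5]
d black [149 334  12  13  95] [154.3 339.8]
```

```bash
cat >> h.py <<'E'
from scipy.spatial.transform import Rotation as Ro
def rel(P,rpy):
    s=env.state(); R=Ro.from_euler('xyz',s['tcp_rot']); T=Ro.from_euler('xyz',rpy)
    return np.r_[R.inv().apply(np.array(P)-s['eef_pos']).round(1),(R.inv()*T).as_rotvec().round(3)]
E
python3 -m crank '[[60,40,-32,9,0,0,0],[60,80,-64,18,0,0,0],[60,120,-96,26,0,0,0],[60,160,-128,35,0,0,0],[60,200,-160,44,0,0,0],[60,240,-192,53,0,0,0],[60,280,-224,62,0,0,0],[60,310,-248,68,0,0,0],[60,310,-248,68,0,0,0],[60,310,-248,68,0,0,0]]' 40
python3 - <<'E'
from h import *
s=env.state();print(s['q'].round(3))
d=grab('wrist','w1');grab('scene','scene1');grab('side','side1')
print(ray(d,321,200,True),d['K'])
im=np.hstack([d['image'][:,:,:]]);cv2.imwrite('pics/w1.png',im)
E
```

```text
clock: 1.1
eef_pos: [412.7, -294.8, 160.1]
tcp_rot: [-3.141, 0.001, 0.295]
force: [-0.5, -1.0, -0.1]
gripper_width: 60.0
grip_force: 0.0
[-7.260e-01 -1.420e-01  2.033e+00 -1.000e-03  1.252e+00  5.500e-01]
(array([ 486.62940741, -272.21648096,  316.13072987]), array([-0.25011611, -0.08753519, -0.96425076])) [[309.70691629   0.         317.34884824]
 [  0.         309.70691629 203.20407984]
 [  0.           0.           1.        ]]
```

View pics/w1.png

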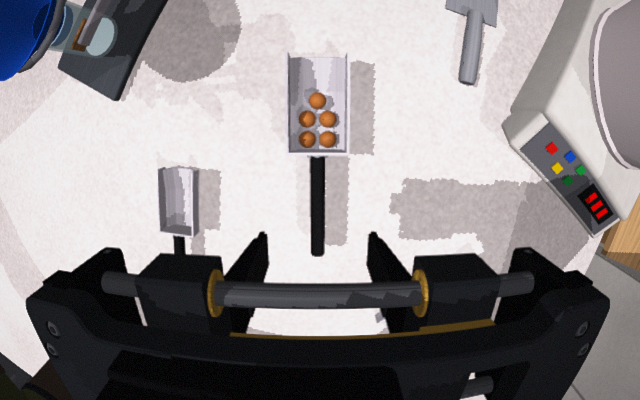

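The wrist view shows the right scoop: trough rim at (290–348, 55–155), five balls, handle from (317,157) to (317,255). An empty, smaller look-alike sits at (178,200).

```bash
python3 - <<'E'
from h import *
d=load('w1')
f=lambda u,v,z:onz(d,u,v,z,True)
r,e=f(317.3,157,36),f(317.3,255,36)
print('root',r,'end',e,np.linalg.norm(r-e))
bl,br=f(289.5,153,38),f(349,153,38);print('rimback',bl,br,np.linalg.norm(bl-br))
n1,n2=f(289,53,38),f(347,55,38);print('nose',n1,n2)
x=(r-e);x/=np.linalg.norm(x);print('yaw',np.arctan2(x[1],x[0]),'grip',r-46*x,e+58*x)
y=(br-bl);print('yaw from rim',np.arctan2(y[1],y[0])+np.pi/2)
E
```

```text
root [ 451.8 -282.6   36. ] end [ 358.5 -310.8   36. ] 97.46861033173707
rimback [ 448.3 -257.4   38. ] [ 464.  -308.8   38. ] 53.74430202356342
nose [ 535.5 -231.    38. ] [ 548.6 -280.7   38. ]
yaw 0.2935204707935776 grip [ 407.76736236 -295.90890012   36.        ] [ 414.01941268 -294.01921289   36.        ]
yaw from rim 0.2964469508820926
```

```bash
python3 -m crank '[[50,0,0,20,0,0.1,0],[50,0,0,50,0,0.2,0],[50,1,0,80,0,0.3,0],[50,1,0,105,0,0.3,0],[50,1,0,125,0,0.3,0],[50,1,0,136,0,0.3,0],[50,1,0,136,0,0.3,0],[50,1,0,136,0,0.3,0]]' 40
python3 -m crank '[[0,0,0,0,0,0,0],[0,0,0,0,0,0,0],[0,0,0,0,0,0,0],[0,0,0,0,0,0,0],[0,0,0,0,0,0,0],[0,0,0,0,0,0,0],[0,0,0,0,0,0,0]]' 45
```

```text
clock: 2.05
eef_pos: [413.7, -296.6, 25.5]
tcp_rot: [3.14, -0.301, 0.291]
force: [1.1, 0.0, -0.1]
gripper_width: 49.7
grip_force: 0.0
clock: 2.75
eef_pos: [413.5, -295.5, 24.8]
tcp_rot: [-3.142, -0.3, 0.292]
force: [-0.5, 0.8, 0.6]
gripper_width: 13.8
grip_force: 45.0
```

```bash
python3 -m crank '[[0,3,0,-10,0,0,0],[0,9,0,-29,0,0,0],[0,16,0,-53,0,0,0],[0,25,0,-81,0,0,0],[0,34,0,-110,0,0,0],[0,43,0,-138,0,0,0],[0,50,0,-162,0,0,0],[0,56,0,-180,0,0,0],[0,58,0,-188,0,0,0],[0,59,0,-191,0,0,0]]'
python3 - <<'E'
from h import *
grab('wrist','w2')
w=load('w2');a=load('w1')
cv2.imwrite('pics/w2.png',w['image'])
# level transport target: grip heading yaw 0
print(rel([400,1.5,224],[np.pi,-0.3,0.0]), rel([400,1.5,224],[np.pi,-0.3,0.292]))
E
```

```text
clock: 3.75
eef_pos: [413.4, -295.7, 225.5]
tcp_rot: [3.14, -0.3, 0.292]
force: [-0.7, -0.1, -1.1]
gripper_width: 13.7
grip_force: 45.0
[ 6.920e+01 -2.884e+02  2.230e+01 -8.600e-02 -0.000e+00  2.790e-01] [ 6.920e+01 -2.884e+02  2.230e+01  1.000e-03  0.000e+00 -0.000e+00]
```

View pics/w2.png

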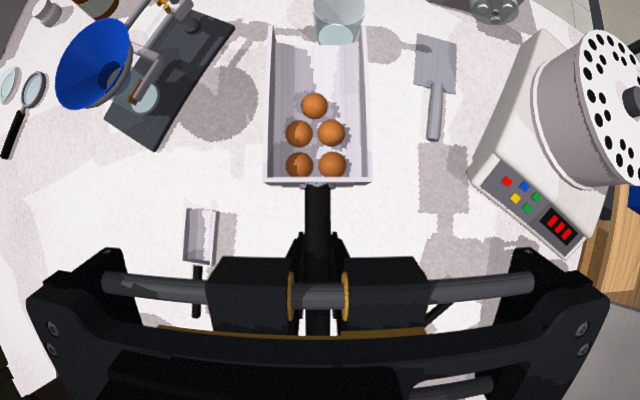

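```bash
python3 -m crank '[[0,1,-5,0,0,0,0],[0,3,-14,1,0,0,0],[0,6,-26,2,0,0,0],[0,10,-41,3,0,0,0],[0,14,-58,4,0,0,0],[0,18,-75,6,0,0,0],[0,22,-92,7,0,0,0],[0,26,-109,8,0,0,0],[0,30,-126,10,0,0,0],[0,35,-144,11,0,0,0]]'
python3 -m crank '[[0,4,-18,1,0,0,0],[0,8,-35,3,0,0,0],[0,12,-52,4,0,0,0],[0,17,-69,5,0,0,0],[0,21,-86,7,0,0,0],[0,25,-103,8,0,0,0],[0,29,-118,9,0,0,0],[0,32,-131,10,0,0,0],[0,34,-140,11,0,0,0],[0,35,-144,11,0,0,0]]'
python3 -m crank '[[0,0,0,0,-0.01,0,0.03],[0,0,0,0,-0.025,0,0.08],[0,0,0,0,-0.04,0,0.14],[0,0,0,0,-0.06,0,0.2],[0,0,0,0,-0.075,0,0.25],[0,0,0,0,-0.086,0,0.279],[0,0,0,0,-0.086,0,0.279]]'
python3 - <<'E'
from h import *
d=grab('wrist','w3');a=grab('scene','scene3');b=grab('side','side3')
c=lambda im,x,y,w,h:cv2.resize(im[y:y+h,x:x+w],(400,300),interpolation=cv2.INTER_CUBIC)
cv2.imwrite('pics/c3.png',np.vstack([cv2.resize(d['image'],(480,300)),]) if 0 else np.vstack([np.hstack([cv2.resize(d['image'],(400,250)),c(a['image'],260,130,120,90)[:250]]),np.hstack([c(b['image'],250,120,120,90),c(d['image'],200,0,240,180)])]))
print(env.state()['q'].round(3))
# planned dip poses: grasp (400,1.5,z), dip th, lean .3
for th,z in((15,238),(25,248),(35,262),(45,277),(52,285)):
    p=-0.3+np.radians(th); print(th,rel([400-5*np.sin(p),1.5,z-5*np.cos(p)],[np.pi,p,0]))
E
```

```text
clock: 4.8
eef_pos: [406.6, -145.2, 223.9]
tcp_rot: [-3.141, -0.3, 0.292]
force: [0.1, 0.2, -1.5]
gripper_width: 13.8
grip_force: 45.0
clock: 5.8
eef_pos: [400.3, 2.7, 223.9]
tcp_rot: [-3.141, -0.3, 0.294]
force: [-0.0, 0.3, -1.4]
gripper_width: 13.8
grip_force: 45.0
clock: 6.5
eef_pos: [400.6, 1.6, 224.0]
tcp_rot: [-3.141, -0.3, 0.0]
force: [-0.6, 0.2, -1.6]
gripper_width: 14.1
grip_force: 45.0
[-0.165 -0.713  2.338  0.052  1.221  1.395]
15 [ 2.1   -0.2   -8.7   -0.    -0.262  0.   ]
25 [  4.2    -0.2   -18.5    -0.     -0.436   0.   ]
35 [  7.6    -0.2   -32.3    -0.     -0.611   0.   ]
45 [ 11.4    -0.2   -47.2    -0.     -0.785   0.   ]
52 [ 13.3    -0.2   -55.3    -0.     -0.907   0.   ]
```

View pics/c3.png

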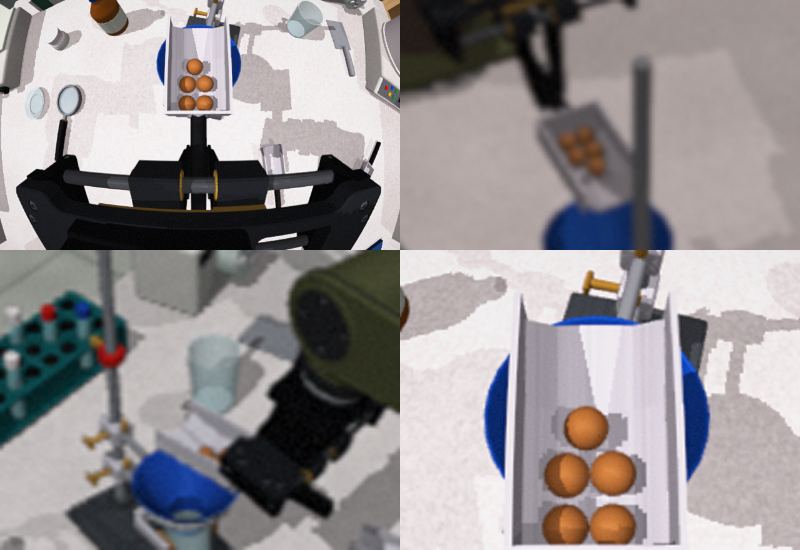

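The scoop is level and laterally centred over the funnel (funnel 486–708 px and scoop 512–683 px in the lower-right crop), with the balls at the back. Next I dip it.

```bash
python3 -m crank '[[0,0,0,-3,0,-0.08,0],[0,1,0,-6,0,-0.17,0],[0,2,0,-9,0,-0.26,0],[0,3,0,-13,0,-0.35,0],[0,4,0,-18,0,-0.43,0],[0,5,0,-23,0,-0.5,0],[0,7,0,-29,0,-0.57,0],[0,9,0,-36,0,-0.66,0],[0,10,0,-42,0,-0.73,0],[0,11,0,-47,0,-0.79,0]]'
python3 -m crank '[[0,0,0,0,0,0,0],[0,0,0,0,0,0,0],[0,0,0,0,0,0,0],[0,4,0,-5,0,-0.08,0],[0,7,0,-8,0,-0.12,0],[0,7,0,-8,0,-0.12,0],[0,7,0,-8,0,-0.12,0],[0,7,0,-8,0,-0.12,0],[0,7,0,-8,0,-0.12,0]]'
python3 - <<'E'
from h import *
d=grab('wrist','w4');a=grab('scene','scene4');b=grab('side','side4')
c=lambda im,x,y,w,h:cv2.resize(im[y:y+h,x:x+w],(400,300),interpolation=cv2.INTER_CUBIC)
cv2.imwrite('pics/c4.png',np.vstack([np.hstack([c(d['image'],0,0,640,400),c(a['image'],275,150,100,75)]),np.hstack([c(b['image'],250,140,100,75),c(d['image'],200,0,240,180)])]))
E
```

```text
clock: 7.65
eef_pos: [398.3, 1.2, 272.7]
tcp_rot: [-3.141, 0.491, 0.0]
force: [0.1, 0.2, -1.5]
gripper_width: 13.8
grip_force: 45.0
clock: 8.55
eef_pos: [407.1, 1.4, 276.5]
tcp_rot: [-3.141, 0.609, -0.0]
force: [0.8, 0.7, -0.6]
gripper_width: 13.7
grip_force: 45.0
```

View pics/c4.png

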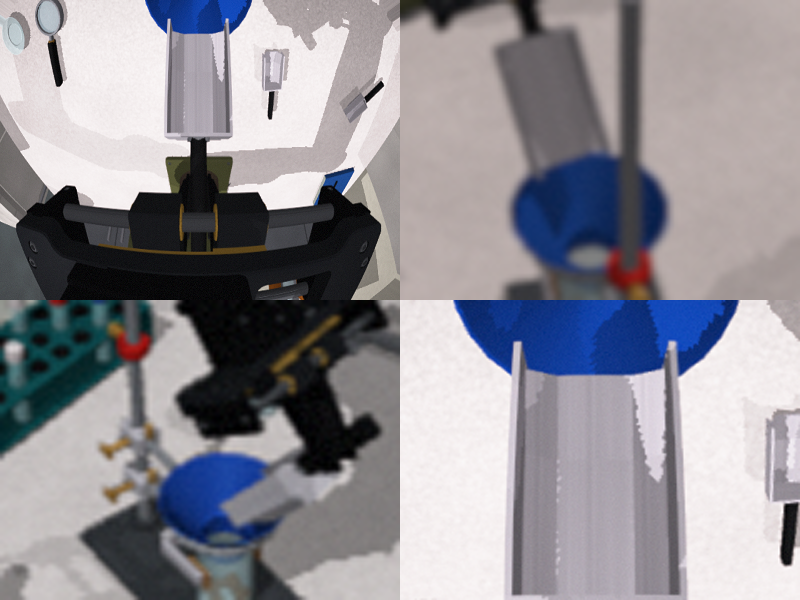

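The scoop is empty and the funnel cone shows no balls stuck. I retrace the path back to level and then to the original spot.

```bash
python3 - <<'E'
from h import *
print(rel([400.6,1.6,240],[np.pi,-0.3,0.0]))
for f in ('scene0','scene4','side4'):
    im=load(f)['image'].astype(int);B,G,R=im[...,0],im[...,1],im[...,2]
    m=((R>70)&(R>1.25*G)&(R>1.45*B)).astype(np.uint8)
    k,l,st,c=cv2.connectedComponentsWithStats(m)
    print(f,[(c[i].round().tolist(),st[i,4]) for i in range(1,k) if st[i,4]>8 and 200<c[i][0]<360 and 170<c[i][1]<270])
E
python3 -m crank '[[0,-1,0,-4,0,0.1,0],[0,-2,0,-8,0,0.22,0],[0,-4,0,-6,0,0.36,0],[0,-6,0,0,0,0.5,0],[0,-8,0,8,0,0.64,0],[0,-11,0,16,0,0.78,0],[0,-14,0,22,0,0.88,0],[0,-16,0,26,0,0.91,0],[0,-16,0,26,0,0.91,0]]'
python3 - <<'E'
from h import *
print(rel([413,-295.5,225],[np.pi,-0.3,0.292]))
print(rel([413,-295.5,225],[np.pi,-0.3,0.0]))
E
```

```text
[15.4   -0.2   33.6   -0.     0.909 -0.   ]
scene0 [([332.0, 219.0], np.int32(115)), ([342.0, 240.0], np.int32(28)), ([233.0, 253.0], np.int32(117)), ([342.0, 252.0], np.int32(29))]
scene4 [([332.0, 219.0], np.int32(116)), ([342.0, 240.0], np.int32(28)), ([342.0, 252.0], np.int32(29))]
side4 [([233.0, 214.0], np.int32(197)), ([236.0, 232.0], np.int32(21))]
clock: 9.6
eef_pos: [378.0, 1.4, 263.5]
tcp_rot: [-3.142, -0.301, -0.001]
force: [0.4, 0.3, -1.1]
gripper_width: 13.7
grip_force: 45.0
[ 2.210e+01  2.969e+02  4.720e+01  8.600e-02 -1.000e-03 -2.790e-01]
[ 2.210e+01  2.969e+02  4.720e+01  0.000e+00 -1.000e-03 -1.000e-03]
```

```bash
python3 -m crank '[[0,1,10,1,0,0,0],[0,3,40,5,0.01,0,-0.03],[0,6,80,12,0.02,0,-0.07],[0,9,120,19,0.035,0,-0.12],[0,12,160,26,0.05,0,-0.16],[0,15,200,32,0.06,0,-0.2],[0,18,240,38,0.07,0,-0.24],[0,21,275,44,0.08,0,-0.27],[0,22,292,46,0.086,0,-0.279],[0,22,297,47,0.086,0,-0.279]]'
python3 - <<'E'
from h import *
print(rel([413,-295.5,26.5],[np.pi,-0.3,0.292]))
E
```

```text
clock: 10.6
eef_pos: [414.4, -297.8, 224.7]
tcp_rot: [-3.139, -0.298, 0.289]
force: [-0.1, 0.6, -1.0]
gripper_width: 13.9
grip_force: 45.0
[-5.890e+01 -2.100e+00  1.892e+02 -1.000e-03  2.000e-03 -3.000e-03]
```

Lower to about 6 mm above the bench, then slowly until contact.

```bash
python3 -m crank '[[0,-6,0,20,0,0,0],[0,-18,0,57,0,0,0],[0,-30,0,95,0,0,0],[0,-41,0,133,0,0,0],[0,-50,0,162,0,0,0],[0,-55,0,178,0,0,0],[0,-57,0,183,0,0,0],[0,-58,0,186,0,0,0],[0,-58,0,186,0,0,0],[0,-58,0,186,0,0,0]]'
python3 -m crank '[[0,-0.3,0,1,0,0,0],[0,-0.6,0,2,0,0,0],[0,-0.9,0,3,0,0,0],[0,-0.9,0,3,0,0,0]]'
```

```text
clock: 11.6
eef_pos: [414.7, -296.5, 32.2]
tcp_rot: [3.139, -0.301, 0.293]
force: [0.1, -0.1, -1.4]
gripper_width: 13.6
grip_force: 45.0
clock: 12.0
eef_pos: [413.8, -295.7, 27.5]
tcp_rot: [-3.142, -0.3, 0.292]
force: [0.4, -0.2, -1.2]
gripper_width: 13.9
grip_force: 45.0
```

```bash
python3 -m crank '[[0,-0.2,0,0.8,0,0,0],[0,-0.4,0,1.6,0,0,0],[0,-0.6,0,2.4,0,0,0],[0,-0.6,0,2.4,0,0,0]]'
```

```text
clock: 12.4
eef_pos: [414.0, -295.7, 25.0]
tcp_rot: [-3.141, -0.3, 0.292]
force: [0.3, -0.2, -1.0]
gripper_width: 13.7
grip_force: 45.0
```

```bash
python3 -m crank '[[0,-0.1,0,0.4,0,0,0],[0,-0.1,0,0.4,0,0,0],[25,-0.1,0,0.4,0,0,0],[40,-0.1,0,0.4,0,0,0],[50,-0.1,0,0.4,0,0,0],[50,-0.1,0,0.4,0,0,0],[50,-0.1,0,0.4,0,0,0]]'
python3 -m crank '[[50,0,0,-15,0,0,0],[50,0,0,-45,0,0,0],[50,0,0,-90,0,0,0],[50,0,0,-135,0,0,0],[50,0,0,-180,0,0,0],[50,0,0,-220,0,-0.1,0],[50,0,0,-240,0,-0.25,0],[50,0,0,-240,0,-0.3,0]]'
python3 - <<'E'
from h import *
grab('scene','scene5');grab('side','side5');grab('wrist','w5')
print(rel([418,331,200],[np.pi,0,-0.21]),rel([380,331,230],[np.pi,0,0.292]))
for f in ('scene0','scene5'):
    im=load(f)['image'][210:280,195:265].max(2)<45
    k,l,st,c=cv2.connectedComponentsWithStats(im.astype(np.uint8));print([(st[i].tolist(),c[i].round(1).tolist()) for i in range(1,k) if st[i,4]>40])
E
```

```text
clock: 13.1
eef_pos: [414.0, -295.7, 24.7]
tcp_rot: [3.142, -0.3, 0.292]
force: [0.5, 0.1, 0.1]
gripper_width: 47.3
grip_force: 0.0
clock: 13.9
eef_pos: [347.8, -317.8, 259.6]
tcp_rot: [3.132, -0.001, 0.292]
force: [0.5, 0.6, -0.1]
gripper_width: 50.0
grip_force: 0.0
[ 2.553e+02 -5.984e+02  5.420e+01 -1.000e-03 -1.000e-03  5.030e-01] [ 2.190e+02 -6.094e+02  2.420e+01 -0.000e+00 -1.000e-03  1.000e-03]
[([14, 15, 17, 18, 64], [22.0, 23.8])]
[([14, 16, 16, 17, 56], [21.7, 24.1])]
```

```bash
python3 -m crank '[[50,10,-25,2,0,0,0],[50,28,-68,6,0,0,0],[50,46,-110,10,0,0,0],[50,64,-152,14,0,0,0],[50,82,-194,18,0,0,0],[50,100,-236,22,0,0,0],[50,118,-278,26,0,0,0],[50,136,-320,30,0,0,0],[50,154,-362,34,0,0,0],[50,172,-404,38,0,0,0]]'
python3 -m crank '[[50,18,-42,4,0,0,0.1],[50,36,-85,8,0,0,0.2],[50,54,-127,12,0,0,0.3],[50,70,-165,14,0,0,0.4],[50,80,-187,16,0,0,0.5],[50,83,-194,16,0,0,0.5],[50,83,-194,16,0,0,0.5]]'
python3 - <<'E'
from h import *
d=grab('wrist','w6')
im=d['image'].astype(int); B,G,R=im[...,0],im[...,1],im[...,2]
c=lambda x,y,w,h:cv2.resize(d['image'][y:y+h,x:x+w],(400,300),interpolation=cv2.INTER_CUBIC)
cv2.imwrite('pics/c6.png',np.hstack([c(220,30,200*1,150),c(440,0,200,150)]) if 0 else np.vstack([cv2.resize(d['image'],(800,500))]))
E
```

```text
clock: 15.05
eef_pos: [393.6, 121.8, 214.6]
tcp_rot: [-3.141, 0.001, 0.291]
force: [0.6, -0.4, 0.6]
gripper_width: 50.2
grip_force: 0.0
clock: 15.75
eef_pos: [417.8, 329.6, 198.7]
tcp_rot: [3.14, 0.002, -0.206]
force: [-0.5, -0.7, -0.2]
gripper_width: 50.2
grip_force: 0.0
```

View pics/c6.png

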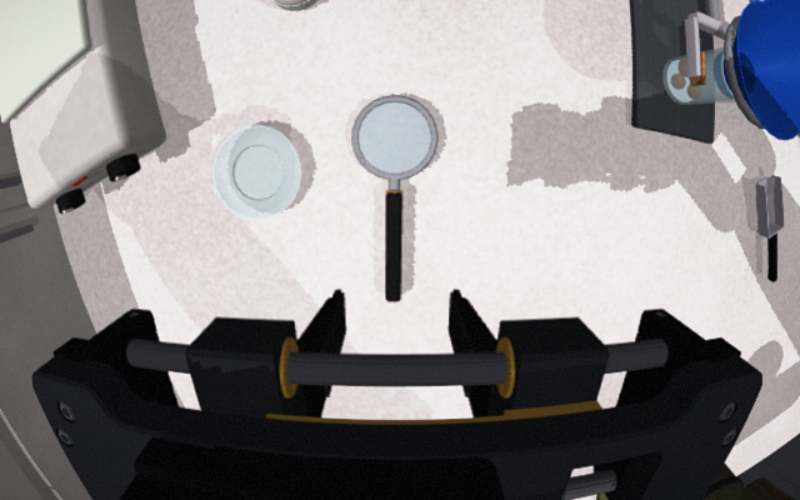

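The loupe lies with its lens at (395,137) and handle from (393,192) to (393,300) in the enlarged view. The balls are visible at the tube's bottom near (685,80).

```bash
python3 - <<'E'
from h import *
d=load('w6')
f=lambda u,v,z:onz(d,u/1.25,v/1.25,z,True)
L,r,e=f(395,137.5,10),f(393.7,192,18),f(393,299.5,18);print(L,r,e)
x=(L-e)[:2];x/=np.linalg.norm(x);y=np.arctan2(x[1],x[0]);print(y,L[:2]-85*x,e[:2]+67*x,np.linalg.norm((L-e)[:2]))
print(rel([*(L[:2]-85*x),17],[np.pi,0,y]))
E
```

```text
[501.1 313.6  10. ] [454.6 324.5  18. ] [356.1 346.   18. ]
-0.21983699907320267 [418.14569432 332.13599658] [421.48751154 331.38927328] 148.57577191453524
[-2.000e-01 -3.300e+00  1.821e+02  1.000e-03  1.000e-03  1.300e-02]
```

```bash
python3 -m crank '[[50,0,-1,25,0,0,0.01],[50,1,-1.5,65,0,0,0.01],[50,1,-2,105,0,0,0.01],[50,1,-2.5,140,0,0,0.01],[50,1,-2.5,165,0,0,0.01],[50,1,-2.5,177,0,0,0.01],[50,1,-2.5,181,0,0,0.01],[50,1,-2.5,181,0,0,0.01],[50,1,-2.5,181,0,0,0.01]]' 50
python3 -m crank '[[0,0,0,0,0,0,0],[0,0,0,0,0,0,0],[0,0,0,0,0,0,0],[0,0,0,0,0,0,0],[0,0,0,0,0,0,0],[0,0,0,0,0,0,0],[0,0,0,0,0,0,0]]' 50
```

```text
clock: 16.7
eef_pos: [421.0, 332.7, 20.7]
tcp_rot: [-3.139, -0.002, -0.218]
force: [0.6, -0.1, -0.8]
gripper_width: 49.6
grip_force: 0.0
clock: 17.4
eef_pos: [419.7, 332.2, 19.0]
tcp_rot: [3.142, 0.0, -0.218]
force: [0.3, 0.2, 0.8]
gripper_width: 14.4
grip_force: 50.0
```

```bash
python3 -m crank '[[0,0,0,-10,0,0,0],[0,0,0,-35,0,0,0],[0,0,0,-65,0,0,0],[0,0,0,-95,0,0,0],[0,0,0,-130,0,0,0],[0,0,0,-165,0,0,0],[0,0,0,-195,0,0,0],[0,0,0,-220,0,0,0],[0,0,0,-230,0,0,0],[0,0,0,-232,0,0,0]]'
python3 - <<'E'
from h import *
d=grab('wrist','w7'); print(rel([439,1.5,250],[np.pi,0,-0.218]),rel([439,1.5,250],[np.pi,0,0.005]))
for n in('scene0','side0'):
    f=load(n);print(n,'rod top',proj(f,[648,-28,462]),'collar',proj(f,[[648,-28,230],[648,-28,242],[648,-28,236]]))
s=load('scene0')['image'].astype(int)
print('scene R-G rows207-226'); [print(v,(s[v,326:344,2]-s[v,326:344,1]).tolist()) for v in range(209,226)]
s=load('side0')['image'].astype(int)
print('side'); [print(v,(s[v,274:294,2]-s[v,274:294,1]).tolist()) for v in range(144,158)]
s=load('scene0')['image'].astype(int).sum(2);print([s[v,324:342].tolist() for v in range(145,154)])
s=load('side0')['image'].astype(int).sum(2);print([s[v,273:289].tolist() for v in range(93,101)])
E
```

```text
clock: 18.4
eef_pos: [420.1, 332.5, 252.4]
tcp_rot: [-3.14, -0.002, -0.218]
force: [-0.4, 0.0, -1.8]
gripper_width: 14.9
grip_force: 50.0
[ 90.5 318.7   1.1  -0.   -0.   -0. ] [ 9.050e+01  3.187e+02  1.100e+00 -0.000e+00 -0.000e+00 -2.230e-01]
scene0 rod top [[332.5 147.9]] collar [[332.3 218.5]
 [332.3 215.4]
 [332.3 217. ]]
side0 rod top [[279.3  95.9]] collar [[283.2 152.6]
 [283.  150. ]
 [283.1 151.3]]
scene R-G rows207-226
209 [-23, -23, -20, -13, -3, 1, 3, 0, -2, -10, -21, -22, -13, -5, 2, 8, 10, 11]
210 [-18, -19, -15, -9, -3, 1, 0, 1, -2, -8, -16, -13, -7, 1, 6, 9, 10, 12]
211 [-10, -4, 7, 10, 5, 2, 2, 3, 5, 9, 3, -2, 2, 6, 9, 10, 12, 12]
212 [1, 16, 41, 41, 21, 6, 3, 7, 25, 41, 33, 14, 9, 10, 11, 12, 11, 12]
213 [11, 38, 70, 70, 36, 9, 2, 11, 40, 70, 63, 36, 18, 12, 11, 12, 12, 12]
214 [23, 58, 88, 79, 38, 10, 1, 12, 44, 81, 81, 52, 28, 14, 11, 11, 12, 11]
215 [33, 70, 92, 73, 34, 8, 3, 14, 46, 82, 89, 60, 31, 16, 12, 10, 12, 11]
216 [36, 71, 88, 69, 37, 17, 13, 28, 58, 89, 94, 62, 31, 14, 12, 12, 11, 11]
217 [33, 68, 80, 72, 55, 44, 45, 62, 85, 103, 99, 64, 29, 14, 12, 11,
[... 2573 characters left out ...]
6, 219, 307, 388, 424, 430, 431, 428, 428]]
[[378, 382, 376, 381, 388, 380, 378, 375, 378, 375, 371, 381, 374, 369, 359, 356], [380, 383, 381, 386, 379, 379, 371, 376, 375, 388, 377, 374, 383, 378, 377, 373], [385, 385, 380, 376, 363, 340, 329, 332, 363, 373, 383, 376, 378, 378, 371, 376], [385, 379, 379, 380, 347, 314, 319, 301, 310, 355, 378, 390, 380, 384, 383, 380], [385, 388, 389, 382, 317, 246, 248, 232, 272, 350, 387, 385, 379, 381, 382, 376], [383, 387, 389, 387, 320, 239, 231, 214, 270, 352, 391, 388, 386, 384, 382, 378], [386, 385, 388, 389, 322, 249, 235, 214, 241, 340, 385, 393, 382, 389, 392, 385], [385, 390, 387, 383, 330, 243, 237, 210, 223, 332, 385, 391, 382, 377, 388, 376]]
```

```bash
python3 -m crank '[[0,4,13,0,0,0,0],[0,12,42,0,0,0,-0.02],[0,22,77,0,0,0,-0.05],[0,33,115,1,0,0,-0.08],[0,44,155,1,0,0,-0.11],[0,55,194,1,0,0,-0.14],[0,66,232,1,0,0,-0.17],[0,77,271,1,0,0,-0.2],[0,86,304,1,0,0,-0.22],[0,90,319,1,0,0,-0.223]]'
python3 -m crank '[[0,0,0,0,0,0,0],[0,0,0,0,0,0,0],[0,0,0,0,0,0,0]]'
python3 - <<'E'
from h import *
print(env.state()['eef_pos'],env.state()['tcp_rot'])
d=grab('wrist','w8');grab('scene','scene8');grab('side','side8')
im=d['image'].astype(int);B,G,R=im[...,0],im[...,1],im[...,2]
m=((R>110)&(R>2*G)&(R>2*B)).astype(np.uint8)
k,l,st,c=cv2.connectedComponentsWithStats(m);print([(st[i].tolist(),c[i].round(1).tolist()) for i in range(1,k) if st[i,4]>10])
cc=lambda x,y,w,h:cv2.resize(d['image'][y:y+h,x:x+w],(400,300),interpolation=cv2.INTER_CUBIC)
s=cv2.resize(load('side8')['image'][130:220,230:350],(400,300),interpolation=cv2.INTER_CUBIC);a=cv2.resize(load('scene8')['image'][130:250,250:410],(400,300),interpolation=cv2.INTER_CUBIC)
cv2.imwrite('pics/c8.png',np.vstack([np.hstack([cc(0,0,640,400) if 0 else cc(200,0,240,180),s]),np.hstack([a,cv2.resize(load('w7')['image'][0:180,200:440],(400,300))])]))
E
```

```text
clock: 19.45
eef_pos: [437.1, -1.7, 247.7]
tcp_rot: [3.141, 0.004, 0.002]
force: [-0.2, 0.2, -1.7]
gripper_width: 14.5
grip_force: 50.0
clock: 19.75
eef_pos: [438.0, 1.9, 249.1]
tcp_rot: [-3.141, 0.002, 0.006]
force: [-0.0, 0.4, -1.5]
gripper_width: 14.3
grip_force: 50.0
[438.01842922   1.86588798 249.05589599] [-3.14116335e+00  1.62286050e-03  5.52993190e-03]
[([620, 129, 7, 7, 28], [623.0, 132.1])]
```

View pics/c8.png

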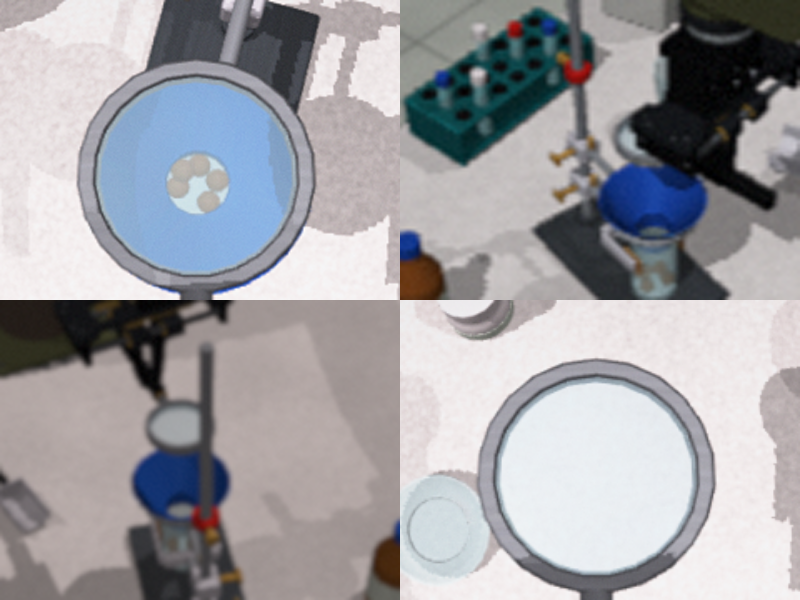

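The last view shows the lens over the funnel, rim centre (197,177), with all five balls visible in the tube below, stem opening at (198,184). The lens clears the rod and the collar.

```bash
python3 - <<'E'
from h import *
d=load('w8');s=load('scene8');w=load('w7')
K=d['K'];f=K[0,0]
def fp(d,P):
    R=cv2.Rodrigues(np.array(d['rvec'],float))[0];c=(R@np.array(P,float).T).T+np.array(d['tvec']).ravel()
    r=np.hypot(c[:,0],c[:,1]);t=np.arctan2(r,c[:,2]);return np.c_[K[0,2]+f*t*c[:,0]/r,K[1,2]+f*t*c[:,1]/r]
# edge of lens rim: fit 6dof-ish (center, pitch, roll) from ellipse contour of the glass/rim outer edge seen in w7/w8
from scipy.optimize import least_squares
for n in('w7','w8'):
    d=load(n);g=cv2.cvtColor(d['image'],cv2.COLOR_BGR2GRAY);c0=np.array([318.2,106.]);pts=[]
    for a in np.linspace(0,2*np.pi,120,endpoint=False):
        rr=np.arange(64,77,.25);x=c0+rr[:,None]*np.array([np.cos(a),np.sin(a)])
        if x[:,1].min()<0 or abs(a-np.pi/2)<.35: continue
        v=cv2.remap(g.astype(np.float32),x[:,0].astype(np.float32)[None],x[:,1].astype(np.float32)[None],1)[0]
        i=np.argmin(v); # dark outline
        pts.append(x[i])
    pts=np.array(pts);e=cv2.fitEllipse(pts.astype(np.float32));print(n,'ellipse',e)
    s0=(420.1,332.5,252.4,-.218) if n=='w7' else (438,1.9,249.1,.0055)
    A=np.linspace(0,2*np.pi,180)
    def model(p):
        R=Ro.from_euler('xyz',[p[3],p[4],0]).as_matrix();C=np.c_[38*np.cos(A),38*np.sin(A),0*A]@R.T+p[:3];return fp(d,C)
    def res(p):
        q=model(p);return np.sqrt(((pts[:,None]-q[None])**2).sum(2)).min(1)
    h=np.array([np.cos(s0[3]),np.sin(s0[3])])
    p0=[s0[0]+83.5*h[0],s0[1]+83.5*h[1],s0[2]-9,0,0]
    r=least_squares(res,p0,loss='soft_l1',f_scale=.5,x_scale=[1,1,1,.02,.02]);print('free',r.x.round(3),r.cost.round(2))
    r=least_squares(lambda p:res([*p,0,0]),p0[:3],loss='soft_l1',f_scale=.5);print('level',r.x.round(2),r.cost.round(2),'pred',np.round(p0[:3],1))
d=load('w8')
print('stem',onz(d,318.8,110.4,86,True),'lens scene',onz(s,322,180.8,238))
# funnel rim fit from scene0 & side0 hull and w2
for n in('w2','w3'):
    im=load(n)['image'].astype(int);B,G,R=im[...,0],im[...,1],im[...,2];m=((B>2*R)&(B>60)&(B>1.5*G)).astype(np.uint8)
    k,l,st,c=cv2.connectedComponentsWithStats(m);print(n,[(st[i].tolist()) for i in range(1,k) if st[i,4]>300])
m=load('scene8')['image'].astype(int)
E
```

```text
w7 ellipse ((317.30975341796875, 104.9969253540039), (137.97772216796875, 140.7340850830078), 88.38300323486328)
free [ 5.02081e+02  3.14307e+02  2.41439e+02  1.00000e-02 -2.20000e-02] 19.62
level [502.21 314.37 241.51] 20.27 pred [501.6 314.4 243.4]
w8 ellipse ((317.75927734375, 104.14478302001953), (140.43211364746094, 142.30905151367188), 18.7174072265625)
free [ 5.22293e+02  2.29100e+00  2.39248e+02 -3.00000e-03 -1.10000e-02] 41.96
level [522.34   2.28 239.25] 42.14 pred [521.5   2.4 240.1]
stem [522.   1.  86.] lens scene [523.9   1.6 238. ]
w2 [[55, 18, 75, 92, 4656]]
w3 [[369, 60, 17, 78, 778], [251, 64, 14, 72, 632]]
```

```bash
python3 - <<'E'
from h import *
s=load('scene8');A=np.linspace(0,2*np.pi,90)
for z in(233,237,241):
    C=np.vstack([np.c_[522.3+38*np.cos(A),2+38*np.sin(A),0*A+z+dz] for dz in(-7,7)]);q=proj(s,C)
    c=q[abs(q[:,0]-316)<2.5,1];print(z,q.min(0),q.max(0),'col316 rows',c.min(),c.max())
g=s['image'].astype(int).sum(2)
print([(v,g[v,316],g[v,312]) for v in range(166,202)])
print('row181',[(u,g[181,u]) for u in range(304,342)])
print(tri(ray(s,322,180.8),ray(load('w8'),318,104.6,True)))
st=env.state();print(st['eef_pos'],abs(st['qd']).max())
E
```

```text
233 [307.8 170. ] [336.  193.7] col316 rows 170.4 193.4
237 [307.7 168.9] [336.  192.7] col316 rows 169.3 192.4
241 [307.6 167.9] [336.  191.7] col316 rows 168.3 191.4
[(166, np.int64(365), np.int64(54)), (167, np.int64(329), np.int64(105)), (168, np.int64(308), np.int64(159)), (169, np.int64(285), np.int64(235)), (170, np.int64(248), np.int64(327)), (171, np.int64(234), np.int64(390)), (172, np.int64(260), np.int64(385)), (173, np.int64(323), np.int64(323)), (174, np.int64(394), np.int64(275)), (175, np.int64(456), np.int64(290)), (176, np.int64(485), np.int64(344)), (177, np.int64(496), np.int64(404)), (178, np.int64(498), np.int64(449)), (179, np.int64(498), np.int64(478)), (180, np.int64(498), np.int64(488)), (181, np.int64(497), np.int64(488)), (182, np.int64(500), np.int64(478)), (183, np.int64(500), np.int64(454)), (184, np.int64(501), np.int64(403)), (185, np.int64(486), np.int64(329)), (186, np.int64(433), np.int64(253)), (187, np.int64(346), np.int64(230)), (188, np.int64(255), np.int64(276)), (189, np.int64(200), np.int64(321)), (190, np.int64(182), np.int64(301)), (191, n
[... 625 characters left out ...]
), (314, np.int64(495)), (315, np.int64(496)), (316, np.int64(497)), (317, np.int64(498)), (318, np.int64(499)), (319, np.int64(502)), (320, np.int64(505)), (321, np.int64(504)), (322, np.int64(503)), (323, np.int64(506)), (324, np.int64(505)), (325, np.int64(505)), (326, np.int64(505)), (327, np.int64(505)), (328, np.int64(479)), (329, np.int64(397)), (330, np.int64(284)), (331, np.int64(204)), (332, np.int64(185)), (333, np.int64(192)), (334, np.int64(224)), (335, np.int64(310)), (336, np.int64(425)), (337, np.int64(496)), (338, np.int64(515)), (339, np.int64(517)), (340, np.int64(517)), (341, np.int64(521))]
[522.1   2.2 236.1]
[438.40113746   2.07380566 249.70234893] 0.006699045820381389
```

```bash
python3 -m crank '[[0,0,0,0,0,0,0],[0,0,0,0,0,0,0],[0,0,0,0,0,0,0],[0,0,0,0,0,0,0],[0,0,0,0,0,0,0]]' && python3 -c "
from workcell import env
print(env.sign_off())"
```

```text
clock: 20.4
eef_pos: [438.6, 1.3, 250.0]
tcp_rot: [-3.142, 0.0, 0.005]
force: [0.9, -0.6, -1.3]
gripper_width: 14.7
grip_force: 50.0
the job is handed in; nothing more can be done
None
```

The job is handed in: all five balls are in the tube, the empty scoop is back upright on the bench, and the loupe is held level above the middle of the funnel, with the lens measured at about 236–237 mm, matching the red collar.

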